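# Close up a stack of skirted well plates on the bench shaker

## Task

One well plate with two cut corners is already fixed on the shaker. Stack the other cut-corner well plate on top of it and close the stack with the flat cut-corner lid, cut corners above cut corners, so that each skirt drops fully home over the block below and sits flat. Leave the similar plate with four square corners where it lies.

Things in the scene. Friction and masses are not known exactly. Their poses are not given: they have to be found in the camera images.
- shaker: White bench shaker, 200 x 170 mm, fixed, 66 mm high to its platform, with a grey well plate fixed on top. Origin: centre of that plate's underside, z up. The plate is shaped like plate: long side along x, two cut corners at the +x end, ledge at z = 20 mm, tapered block up to z = 30 mm. Two steel clips stand beside its long sides up to z = 10 mm.
- plate: Loose grey well plate, 86 (x) x 58 (y) mm, 70 g; origin: centre of underside. Both +x corners cut 16 mm at 45 deg. Upright sides to a ledge at z = 20 mm; on it a tapered block with dark wells, 76 x 48 mm, at its top (z = 30 mm) 64 x 36. Hollow skirt below, 80 x 52 inside, 12 deep, 3 mm walls, fits over the block below; seated, origins are 20 mm apart. Will not seat turned half round.
- lid: Loose grey lid, 86 mm (x) x 58 mm (y) x 18 mm high, 50 g, plain flat top without block or wells. Origin at the centre of its underside, z up. Cut corners at the +x end, upright sides and hollow skirt as on plate; it seats on a plate in the same way, its origin 20 mm above that of the plate below.
- square: Loose grey well plate of the same size, height and wells as plate, but with four square corners; not part of the stack. Origin at the centre of its underside, long side along x, z up.

How it is judged:
By the outcome, as a careful person would: the job done as asked, in the order asked, and still so for the second after the job is handed in, with the robot touching nothing.
It also fails if it takes over 54 s, if anything falls off the work surface, if the arm or the gripper's body presses on something with over 40 N, if the wrist force passes 120 N, or if a joint passes its speed limit or range.

## Robot

A 6-joint arm with a two-finger parallel gripper is mounted at the origin on the work surface. World frame = base frame: x ahead of the robot, y to its left, z up, the work surface at z = 0. Lengths are in m, angles in rad, forces in N, time in s.
With the tool pointing down it reaches from about 0.425 to 0.95 m from the base axis. Payload 3.5 kg.
Tool frame: the origin (TCP) lies on the centre line of the jaws, within the pads' length; the fingertips stand 8 mm ahead of it and the grasp point (between the pads) lies 11 mm behind it (manip.finger_overhang is the distance from the TCP to the fingertips, in m); z points along the fingers, y is the line along which they close (so a half turn about z gives the same grasp; the last joint's range is limited). The gripper opens to 85 mm and grips with 20 to 120 N. Pads are 22 mm wide; open, the fingers measure 114 mm over their backs; the gripper's body (76 mm by 85 mm) begins 54 mm behind the grasp point. The pads swing forward as they close: fully open they stand 13 mm farther back than shut.
Start: joints at [-1.456, 0.286, 1.577, -0, 1.279, -0.15], TCP at [0.177, -0.651, 0.239] pointing down, gripper open.
Joint ranges: [-2.77, 2.77], [-0.9, 2.22], [0.21, 2.48], [-1.53, 4.67], [0.24, 2.81], [-2.84, 2.84]. Speed limits (rad/s): [2.79, 2.79, 3.14, 3.14, 3.14, 3.14].

## Interface

Orientations are given as a unit quaternion [w, x, y, z].
In Python, from workcell import manip, viewer gives the robot as it stands.
- The arm moves only by the shell command python3 -m inch 'ROWS' [FORCE]. ROWS is JSON, a list of rows, each a list of 3 entries, a list of its own where there are three numbers: the closure, from -1 (fully open) to 1 (shut), so that 0 is half open, then the shift along the world's x, y, z in m, then the turn about the world's z in rad. A call has 1 to 12 rows; each row is the pose to reach, as a shift and turn from the pose commanded when the call began; what a row does not reach only later rows make up. A row lasts 1/12 s, in which the tool goes at most 41.7 mm and 7.16 degrees, less where a joint would pass 70% of its speed; a pose out of reach is approached as far as the arm can. A call with a gripper value outside its range is refused whole. The fingers move at their own pace and stop on an object; FORCE is the grip in N (left out, the last holds). Time passes only in rows, so rows that repeat a pose let the fingers close. It gives the time, the measured TCP pose, the force, the opening and the grip force at its end, in the units of the state.
- manip.read_state(): the state, without advancing time (a new reading comes with each control period).
- viewer.read_camera(name): name is "scene" or "top"; returns (picture, depth): 420x560x3 uint8, red, green, blue; 420x560 float32, m along the optical axis (not along the pixel's ray), 0 where there is no reading.
- viewer.calibration(name): a dict with "fovy" (degrees; the focal length in pixels is half the picture's height over the tangent of half this angle, whatever the lens; pixels are square), "cx", "cy" (the principal point, pixels), "T" (4x4, takes a point from camera to world coordinates). Camera axes: x right, y down, z forward; pixel columns grow to the right and rows downward; lengths in m; the calibration is good to about 2 mm. A picture is of the moment at which its call begins. calibration takes no time and is no camera call.
- manip.job_done(): hands the job in; it is judged then, once.
The state is a dict: "clock": time; "joint_pos": joint angles; "joint_vel": joint speeds; "effort": joint torques, N m; "position": TCP position; "tool_rot": TCP orientation; "ft_force": force on the tool from outside, world axes, zero at the start; "ft_torque": the same for the moment, N m; "gripper_width": finger opening in m; "gripper_force": force on a finger pad.
Only numpy, scipy, OpenCV 4.12 (cv2) and the standard library are available. Lean on these libraries where they do the work, as an engineer would, in place of code of your own. Each camera call takes 0.05 s, during which the arm holds its last target. There are 200 camera calls.

## Working session

There is one attempt and no reset: what is moved stays moved. The work goes in short steps, Python scripts to look and compute and a shell command to move; the robot and the scene stay as the last step left them, time stands still between calls to the robot, and variables do not carry over. Pictures are saved under pics/ and viewed, at most 10 in all, crops included, and the job is handed in when it is done.

```bash
mkdir -p pics; cat > h.py <<'E'
import numpy as np, cv2
from workcell import manip, viewer
def cam(n):
    im,d=viewer.read_camera(n); c=viewer.calibration(n)
    np.savez('%s.npz'%n,im=im,d=d); return im,d,c
def cloud(d,c):
    f=210/np.tan(np.radians(c["fovy"])/2); v,u=np.mgrid[0:420,0:560]
    P=np.stack([(u-c["cx"])/f*d,(v-c["cy"])/f*d,d,np.ones_like(d)],-1)
    return (P@np.array(c["T"]).T)[...,:3]
E
python3 - <<'E'
from h import *
for n in("top","scene"):
    im,d,c=cam(n); print(n,c["fovy"],c["cx"],c["cy"],np.round(c["T"],3).tolist())
    cv2.imwrite(f'pics/{n}0.png',im[...,::-1])
    print((d==0).mean())
s=manip.read_state();print(s)
E
```

```text
top 52.862423894347835 284.37262238068206 212.7046959181671 [[-0.017, -0.988, 0.153, 0.438], [-1.0, 0.013, -0.022, -0.031], [0.02, -0.154, -0.988, 0.866], [0.0, 0.0, 0.0, 1.0]]
0.003954081632653061
scene 43.44323841471222 282.2738218565207 203.41273718062521 [[0.304, 0.814, -0.495, 1.105], [0.953, -0.256, 0.165, -0.229], [0.007, -0.522, -0.853, 1.025], [0.0, 0.0, 0.0, 1.0]]
0.004158163265306123
{'clock': 0.1, 'joint_pos': array([-1.45602784e+00,  2.87123931e-01,  1.57804956e+00, -2.57876967e-05,
        1.27855299e+00, -1.50015741e-01]), 'joint_vel': array([-0.00023462, -0.00089598, -0.00426077, -0.00074326, -0.00126052,
       -0.00050861]), 'effort': array([ 6.34056923e-04, -4.07296371e+01, -2.93697882e+01, -1.57340519e-04,
        3.41922845e-03,  5.98226194e-06]), 'position': array([ 0.17659419, -0.6508954 ,  0.23804395]), 'tool_rot': array([-1.06696215e-03,  9.91247901e-01,  1.32009316e-01,  6.46059632e-06]), 'ft_force': array([-0.04106199,  0.69681025, -0.48356539]), 'ft_torque': array([-0.04624273, -0.00782211,  0.0175854 ]), 'gripper_force': 0.0, 'gripper_width': 0.08507774928668849}
```

View pics/top0.png

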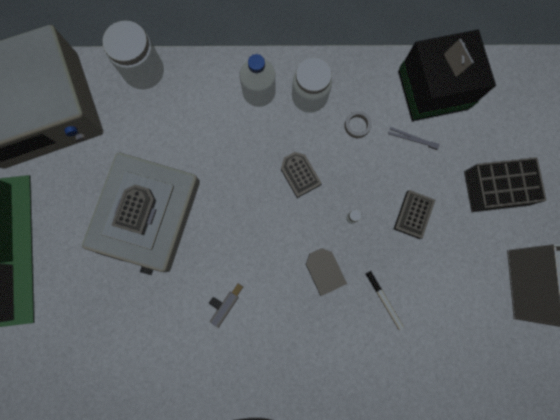

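View pics/scene0.png

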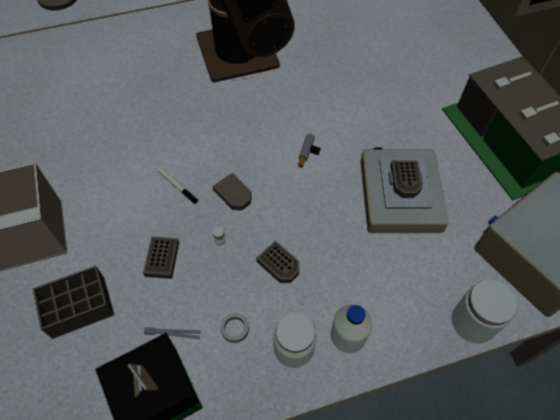

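```bash
cat >> h.py <<'E'
from scipy.optimize import minimize
def outline(cut=16,square=False):
    a,b=.043,.029; k=0 if square else cut/1000
    return np.array([[-a,-b],[a-k,-b],[a,-b+k],[a,b-k],[a-k,b],[-a,b]])
def fitpose(pts,x0):
    """pts Nx2 seen surface points; pose of the outline maximising overlap (IoU on 0.5mm raster)."""
    c=pts.mean(0); S=2000; N=320
    im=np.zeros((N,N),np.uint8); q=((pts-c)*S+N/2).astype(int)
    q=q[((q>=0)&(q<N)).all(1)]; im[q[:,1],q[:,0]]=255
    im=cv2.morphologyEx(im,cv2.MORPH_CLOSE,np.ones((11,11)))>0
    def cost(p,):
        R=np.array([[np.cos(p[2]),-np.sin(p[2])],[np.sin(p[2]),np.cos(p[2])]])
        m=np.zeros((N,N),np.uint8); o=outline()@R.T+p[:2]
        cv2.fillPoly(m,[np.round((((o-c)*S+N/2))*16).astype(np.int32)],255,shift=4); m=m>0
        return 1-(m&im).sum()/(m|im).sum()
    best=None
    for y in np.arange(-180,180,15):
        r=minimize(cost,[*c,np.radians(y)],method='Nelder-Mead',options=dict(initial_simplex=[[*c,np.radians(y)],[c[0]+.005,c[1],np.radians(y)],[c[0],c[1]+.005,np.radians(y)],[*c,np.radians(y+12)]]))
        if best is None or r.fun<best.fun: best=r
    return best.x,1-best.fun,im.sum()/4.
E
python3 - <<'E'
from h import *
print('overhang',manip.finger_overhang)
T=cloud(np.load('top.npz')['d'],viewer.calibration('top'));S=cloud(np.load('scene.npz')['d'],viewer.calibration('scene'))
for nm,pu,su,lo,hi in(("plate",(300,173),(279,262),.010,.04),("lid",(326,271),(233,191),.010,.03),("square",(414,214),(161,256),.01,.04),("fixed",(134,208),(406,176),.066+.013,.11)):
    for cn,W,uv in(("top",T,pu),("scene",S,su)):
        c=W[uv[1],uv[0]]
        p=W[(np.hypot(W[...,0]-c[0],W[...,1]-c[1])<.062)&(W[...,2]>lo)&(W[...,2]<hi)]
        x,i,a=fitpose(p[:,:2],None)
        print(nm,cn,np.round(c,4),'pose',np.round(x[:2],4),np.round(np.degrees(x[2]),1),'iou',round(i,3),'area',a,'z',np.round(np.percentile(p[:,2],[5,50,95]),4))
    
print('table',np.round([T[300,300],S[240,240],T[190,170],S[210,370]],4).tolist())
E
```

```text
overhang 0.008
plate top [ 0.6497 -0.083   0.0281] pose [ 0.6544 -0.0822] 27.7 iou 0.958 area 4563.5 z [0.0172 0.0269 0.0312]
plate scene [ 0.6602 -0.0859  0.0284] pose [ 0.6558 -0.0828] 27.7 iou 0.961 area 4609.5 z [0.0161 0.026  0.0317]
lid top [ 0.4512 -0.1314  0.0153] pose [ 0.4536 -0.1285] 23.3 iou 0.949 area 4525.75 z [0.0147 0.0172 0.0196]
lid scene [ 0.4543 -0.1306  0.0163] pose [ 0.4554 -0.1285] 24.0 iou 0.955 area 4633.75 z [0.0136 0.0173 0.0204]
square top [ 0.5618 -0.3109  0.0299] pose [ 0.5649 -0.3176] -21.9 iou 0.93 area 4854.25 z [0.0164 0.0264 0.0311]
square scene [ 0.5741 -0.3162  0.0304] pose [ 0.5658 -0.3179] 157.8 iou 0.871 area 4553.5 z [0.0149 0.0257 0.0317]
fixed top [0.5701 0.2272 0.0969] pose [0.5729 0.2313] -17.5 iou 0.964 area 4598.75 z [0.0836 0.0932 0.0972]
fixed scene [0.5764 0.227  0.0904] pose [0.574  0.2312] -17.5 iou 0.857 area 4211.75 z [0.0825 0.0924 0.0976]
table [[0.3945, -0.079, -0.0007], [0.5719, -0.1473, 0.0008], [0.6097, 0.1703, 0.0654], [0.6151, 0.1324, 0.057]]
```

```bash
python3 -m inch '[[-1,[0.24,0.285,0],0.11],[-1,[0.24,0.285,0],0.218],[-1,[0.24,0.285,0],0.218],[-1,[0.24,0.285,0],0.218],[-1,[0.24,0.285,0],0.218],[-1,[0.24,0.285,0],0.218],[-1,[0.24,0.285,0],0.218],[-1,[0.24,0.285,0],0.218],[-1,[0.24,0.285,0],0.218],[-1,[0.24,0.285,0],0.218],[-1,[0.24,0.285,0],0.218]]' 40
```

```text
clock: 1.02
position: [0.4177, -0.3646, 0.2389]
tool_rot: [-0.0, 0.971, 0.241, -0.0]
ft_force: [0.4, 0.6, 0.2]
gripper_width: 0.0856
gripper_force: 0.0
```

```bash
python3 -m inch '[[-1,[0.237,0.282,0],0],[-1,[0.237,0.282,0],0],[-1,[0.237,0.282,0],0],[-1,[0.237,0.282,0],0],[-1,[0.237,0.282,0],0],[-1,[0.237,0.282,0],0],[-1,[0.237,0.282,0],0],[-1,[0.237,0.282,0],0],[-1,[0.237,0.282,-0.04],0],[-1,[0.237,0.282,-0.08],0],[-1,[0.237,0.282,-0.139],0],[-1,[0.237,0.282,-0.139],0]]' 40
python3 - <<'E'
from h import *
for n in("scene","top"):
    im,d,c=cam(n); s=manip.read_state()
    cv2.imwrite(f'pics/{n}1.png',cv2.resize(im[140:340,180:400] if n=="scene" else im[90:290,190:410],None,fx=2,fy=2)[...,::-1])
print(s['position'],s['tool_rot'],s['joint_pos'])
cv2.imwrite('pics/c1.png',np.vstack([cv2.imread('pics/scene1.png')[:300],cv2.imread('pics/top1.png')[:300]]))
E
```

```text
clock: 2.02
position: [0.6513, -0.0846, 0.0946]
tool_rot: [-0.002, 0.971, 0.239, -0.003]
ft_force: [-1.0, -0.6, -2.0]
gripper_width: 0.0856
gripper_force: 0.0
[ 0.64902798 -0.08461977  0.09270187] [-0.00330625  0.97114122  0.2384037  -0.00612152] [-2.84269037e-01  3.97385063e-01  1.71922847e+00 -4.80799584e-04
  1.03888775e+00  8.05318498e-01]
```

View pics/c1.png

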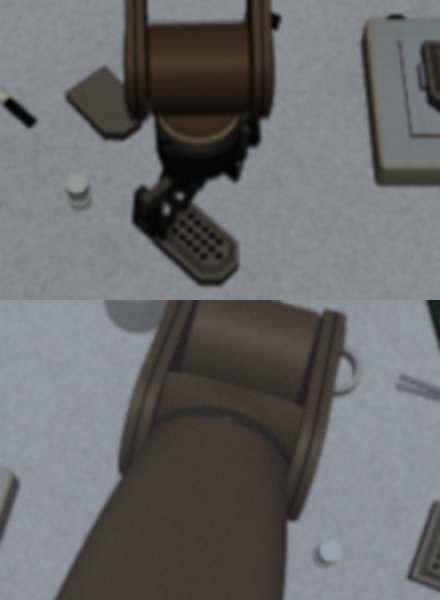

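```bash
python3 -m inch '[[-1,[0,0,0],0],[-1,[0,0,-0.02],0],[-1,[0,0,-0.04],0],[-1,[0,0,-0.055],0],[-1,[0,0,-0.065],0],[-1,[0,0,-0.07],0],[-1,[0,0,-0.07],0],[-1,[0,0,-0.07],0],[-1,[0,0,-0.07],0]]' 40
```

```text
clock: 2.87
position: [0.6547, -0.0847, 0.0318]
tool_rot: [0.001, 0.971, 0.239, 0.001]
ft_force: [-0.1, -0.4, 0.0]
gripper_width: 0.0852
gripper_force: 0.0
```

```bash
python3 -m inch '[[-1,[0,0.002,-0.012],0],[-1,[0,0.002,-0.02],0],[-1,[0,0.002,-0.02],0],[0,[0,0.002,-0.02],0],[1,[0,0.002,-0.02],0],[1,[0,0.002,-0.02],0],[1,[0,0.002,-0.02],0],[1,[0,0.002,-0.02],0],[1,[0,0.002,-0.02],0],[1,[0,0.002,-0.02],0]]' 40
```

```text
clock: 3.7
position: [0.6539, -0.0825, 0.0106]
tool_rot: [0.0, 0.971, 0.239, 0.0]
ft_force: [-0.5, 0.8, 0.4]
gripper_width: 0.0569
gripper_force: 44.5
```

```bash
python3 -m inch '[[1,[0,0,0.03],0],[1,[0,0,0.06],0],[1,[0,0,0.1],0],[1,[0,0,0.14],0],[1,[-0.01,0.04,0.16],-0.1],[1,[-0.02,0.08,0.16],-0.2],[1,[-0.03,0.12,0.16],-0.3],[1,[-0.04,0.16,0.16],-0.4],[1,[-0.05,0.2,0.16],-0.5],[1,[-0.06,0.23,0.16],-0.6],[1,[-0.07,0.26,0.16],-0.7],[1,[-0.0804,0.29,0.16],-0.787]]' 40
python3 -m inch '[[1,[0,0.015,0],0],[1,[0,0.0237,0],0],[1,[0,0.0237,0],0],[1,[0,0.0237,0],0],[1,[0,0.0237,0],0],[1,[0,0.0237,0],0]]'
python3 - <<'E'
from h import *
im,d,c=cam("scene"); s=manip.read_state()
cv2.imwrite('pics/s2.png',cv2.resize(im[90:290,320:520],None,fx=3,fy=3)[...,::-1])
print(s['position'],s['tool_rot'],s['ft_force'],s['gripper_width'])
E
```

```text
clock: 4.7
position: [0.5722, 0.2092, 0.17]
tool_rot: [0.0, 0.988, -0.154, -0.0]
ft_force: [0.3, 0.4, -0.9]
gripper_width: 0.0572
gripper_force: 44.3
clock: 5.2
position: [0.5738, 0.2298, 0.1702]
tool_rot: [0.0, 0.988, -0.152, -0.0]
ft_force: [0.1, -0.9, -1.6]
gripper_width: 0.0569
gripper_force: 44.3
[0.57380389 0.229885   0.17023936] [ 1.44283772e-04  9.88331466e-01 -1.52318391e-01 -1.57283791e-05] [ 1.05610405 -0.26506843  0.08029051] 0.057229548136376464
```

View pics/s2.png

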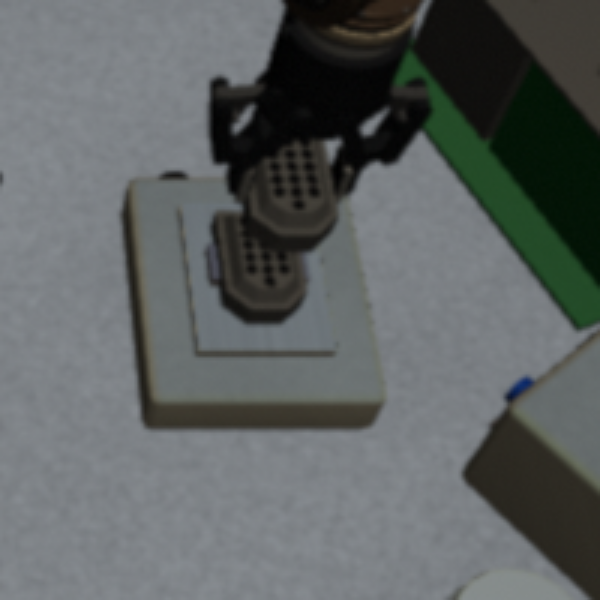

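```bash
cat >> h.py <<'E'
def ends(S,z0,o=(.5735,.2312),yaw=-17.5):
    a=np.radians(yaw); dx=S[...,0]-o[0]; dy=S[...,1]-o[1]
    X=dx*np.cos(a)+dy*np.sin(a); Y=-dx*np.sin(a)+dy*np.cos(a); Z=S[...,2]
    m=(abs(X)<.06)&(abs(Y)<.02)&(X>0)&(Z>z0+.006)&(Z<z0+.018); 
    m2=(abs(Y)<.02)&(abs(X)<.05)&(Z>z0+.015)&(Z<z0+.04)
    t=(abs(Y)<.04)&(X>.005)&(X<.025)&(Z>z0+.012)&(Z<z0+.022)
    return np.round([np.median(X[m]),m.sum(),np.percentile(Y[t],2),np.percentile(Y[t],98),np.percentile(Z[m2],95)],4)
E
python3 - <<'E'
from h import *
S=cloud(np.load('scene.npz')['d'],viewer.calibration('scene'))
print('fixed',ends(S,.066),'held',ends(S,.1596))
E
```

```text
fixed [ 4.21e-02  6.60e+01 -2.86e-02  2.88e-02  9.80e-02] held [ 4.420e-02  8.600e+01 -3.970e-02  3.790e-02  1.914e-01]
```

```bash
python3 -m inch '[[1,[-0.0015,0.0015,-0.02],0],[1,[-0.0015,0.0015,-0.04],0],[1,[-0.0015,0.0015,-0.052],0],[1,[-0.0015,0.0015,-0.056],0],[1,[-0.0015,0.0015,-0.058],0],[1,[-0.0015,0.0015,-0.06],0],[1,[-0.0015,0.0015,-0.062],0],[1,[-0.0015,0.0015,-0.064],0],[1,[-0.0015,0.0015,-0.066],0],[1,[-0.0015,0.0015,-0.068],0],[1,[-0.0015,0.0015,-0.069],0],[1,[-0.0015,0.0015,-0.069],0]]'
```

```text
clock: 6.25
position: [0.5716, 0.2328, 0.1011]
tool_rot: [0.0, 0.988, -0.151, -0.0]
ft_force: [0.5, -0.0, -1.1]
gripper_width: 0.057
gripper_force: 44.3
```

```bash
python3 -m inch '[[1,[0,0,-0.001],0],[1,[0,0,-0.002],0],[1,[0,0,-0.003],0],[1,[0,0,-0.004],0],[1,[0,0,-0.0045],0],[1,[0,0,-0.0045],0],[1,[0,0,-0.0045],0]]'
```

```text
clock: 6.83
position: [0.5718, 0.2327, 0.0968]
tool_rot: [0.0, 0.988, -0.152, 0.0]
ft_force: [0.5, 0.4, -0.4]
gripper_width: 0.0567
gripper_force: 44.4
```

```bash
python3 -m inch '[[1,[0,0,-0.0005],0],[1,[0,0,-0.001],0],[1,[0,0,-0.0015],0],[1,[0,0,-0.0015],0],[1,[0,0,-0.0015],0]]'
```

```text
clock: 7.25
position: [0.572, 0.2328, 0.0966]
tool_rot: [0.0, 0.988, -0.151, 0.0]
ft_force: [-2.3, -0.8, 5.4]
gripper_width: 0.0568
gripper_force: 45.0
```

```bash
python3 -m inch '[[-1,[0,0,0.001],0],[-1,[0,0,0.001],0],[-1,[0,0,0.001],0],[-1,[0,0,0.001],0],[-1,[0,0,0.001],0],[-1,[0,0,0.02],0],[-1,[0,0,0.05],0],[-1,[0,0,0.09],0],[-1,[0,0,0.12],0]]'
python3 -m inch '[[-1,[-0.0,-0.04,0.02],0.1],[-1,[-0.02,-0.08,0.02],0.2],[-1,[-0.04,-0.12,0.02],0.3],[-1,[-0.06,-0.16,0.02],0.4],[-1,[-0.08,-0.2,0.02],0.5],[-1,[-0.09,-0.24,0.0],0.6],[-1,[-0.1,-0.28,-0.02],0.7],[-1,[-0.11,-0.32,-0.05],0.717],[-1,[-0.1175,-0.36,-0.09],0.717],[-1,[-0.1175,-0.361,-0.12],0.717],[-1,[-0.1175,-0.361,-0.12],0.717],[-1,[-0.1175,-0.361,-0.12],0.717]]'
python3 - <<'E'
from h import *
im,d,c=cam("scene"); s=manip.read_state()
cv2.imwrite('pics/s3.png',cv2.resize(im[90:290,180:460],None,fx=2.8,fy=2.8)[...,::-1])
print(s['position'],s['tool_rot'],s['joint_pos'])
S=cloud(d,c); print(ends(S,.066),ends(S,.086))
T,dt,ct=cam("top");W=cloud(dt,ct)
for W_ in (W,S):
    p=W_[(np.hypot(W_[...,0]-.573,W_[...,1]-.231)<.062)&(W_[...,2]>.101)&(W_[...,2]<.13)]
    x,i,a=fitpose(p[:,:2],None);print(x[:2],np.degrees(x[2]),i,a,np.percentile(p[:,2],[5,50,95]))
E
```

```text
clock: 8.0
position: [0.572, 0.2328, 0.2175]
tool_rot: [-0.0, 0.988, -0.152, 0.001]
ft_force: [0.8, 0.4, 0.7]
gripper_width: 0.0852
gripper_force: 0.0
clock: 9.0
position: [0.4501, -0.1287, 0.09]
tool_rot: [-0.003, 0.979, 0.203, -0.004]
ft_force: [0.6, 0.4, 0.1]
gripper_width: 0.0849
gripper_force: 0.0
[ 0.45192929 -0.12823697  0.09258739] [-0.0022136   0.97907502  0.2034719  -0.00252766] [-4.93034371e-01  1.44839056e-02  2.17623107e+00  1.75151186e-04
  9.57596010e-01  6.67852931e-01]
[ 4.250e-02  5.800e+01 -2.880e-02 -2.600e-02  1.057e-01] [ 4.120e-02  7.200e+01 -2.760e-02  3.000e-02  1.179e-01]
[0.57247793 0.23272905] -17.418939409118007 0.9609477381139592 4596.5 [0.10401094 0.11333706 0.11725191]
[0.57445488 0.23186534] -17.450495136485515 0.8463999160941843 4046.5 [0.10306257 0.11285621 0.1175933 ]
```

View pics/s3.png

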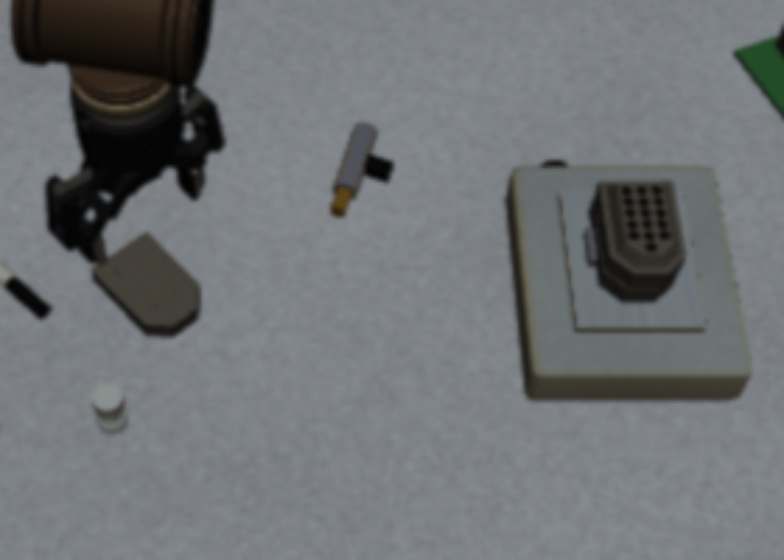

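```bash
python3 -m inch '[[-1,[0,0,-0.02],0],[-1,[0,0,-0.04],0],[-1,[0,0,-0.055],0],[-1,[0,0,-0.065],0],[-1,[0,0,-0.067],0],[-1,[0,0,-0.067],0],[-1,[0,0,-0.067],0]]'
```

```text
clock: 9.68
position: [0.4555, -0.1284, 0.0297]
tool_rot: [0.001, 0.979, 0.205, 0.001]
ft_force: [0.5, 0.1, -0.0]
gripper_width: 0.0853
gripper_force: 0.0
```

```bash
python3 -m inch '[[-1,[0,0,-0.012],0],[-1,[0,0,-0.02],0],[-1,[0,0,-0.02],0],[0,[0,0,-0.02],0],[1,[0,0,-0.02],0],[1,[0,0,-0.02],0],[1,[0,0,-0.02],0],[1,[0,0,-0.02],0],[1,[0,0,-0.02],0],[1,[0,0,-0.02],0]]' 40
```

```text
clock: 10.52
position: [0.455, -0.1286, 0.0092]
tool_rot: [0.0, 0.979, 0.205, 0.001]
ft_force: [-0.6, 0.5, 5.8]
gripper_width: 0.0572
gripper_force: 43.8
```

```bash
python3 -m inch '[[1,[0,0,0.03],0],[1,[0,0,0.06],0],[1,[0,0,0.1],0],[1,[0,0,0.14],0],[1,[0.01,0.035,0.17],-0.1],[1,[0.02,0.07,0.18],-0.2],[1,[0.03,0.1,0.18],-0.3],[1,[0.04,0.14,0.18],-0.4],[1,[0.05,0.18,0.18],-0.5],[1,[0.06,0.22,0.18],-0.6],[1,[0.07,0.26,0.18],-0.7],[1,[0.085,0.29,0.18],-0.717]]' 40
python3 -m inch '[[1,[0.015,0.03,0],0],[1,[0.025,0.055,0],0],[1,[0.0325,0.071,0],0],[1,[0.0325,0.071,0],0],[1,[0.0325,0.071,0],0],[1,[0.0325,0.071,0],0],[1,[0.0325,0.071,0],0]]'
python3 - <<'E'
from h import *
im,d,c=cam("scene"); s=manip.read_state()
cv2.imwrite('pics/s4.png',cv2.resize(im[90:290,320:520],None,fx=3,fy=3)[...,::-1])
print(s['position'],s['tool_rot'],s['ft_force'],s['gripper_width'])
S=cloud(d,c)
print('seated',ends(S,.086),'held',ends(S,s['position'][2]-.0092),ends(S,s['position'][2]-.0092-.003))
E
```

```text
clock: 11.52
position: [0.538, 0.1648, 0.1873]
tool_rot: [-0.0, 0.988, -0.152, -0.001]
ft_force: [1.4, 0.2, -0.3]
gripper_width: 0.057
gripper_force: 43.5
clock: 12.1
position: [0.5712, 0.2316, 0.1878]
tool_rot: [0.0, 0.988, -0.152, -0.001]
ft_force: [0.0, 1.2, -0.5]
gripper_width: 0.0572
gripper_force: 43.5
[0.5713764  0.23158924 0.18806256] [ 2.25301267e-04  9.88354147e-01 -1.52170744e-01 -3.05509733e-04] [ 0.36360992 -0.14094626 -0.55557162] 0.057054440016971096
seated [ 4.180e-02  7.500e+01 -2.730e-02  3.000e-02  1.176e-01] held [ 2.650e-02  2.930e+02 -3.380e-02  3.440e-02  1.986e-01] [ 3.950e-02  9.100e+01 -3.410e-02  3.370e-02  1.985e-01]
```

View pics/s4.png

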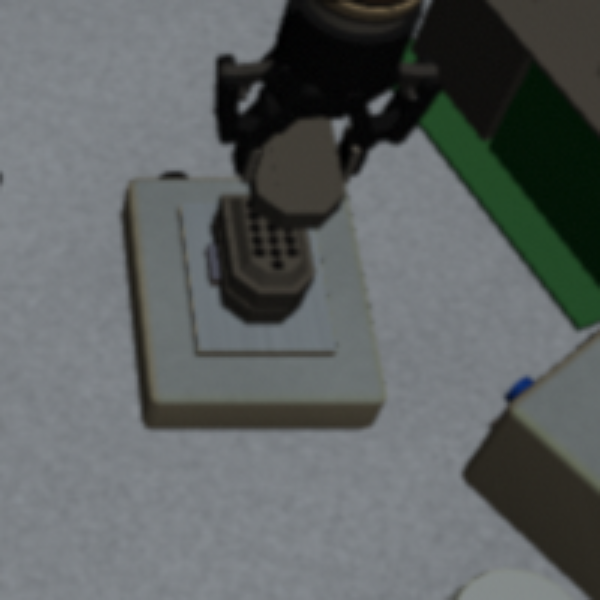

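```bash
python3 - <<'E'
from h import *
S=cloud(np.load('scene.npz')['d'],viewer.calibration('scene'))
a=np.radians(-17.5);dx=S[...,0]-.5735;dy=S[...,1]-.2312
X=dx*np.cos(a)+dy*np.sin(a);Y=-dx*np.sin(a)+dy*np.cos(a);Z=S[...,2]
for lo,hi in((.175,.193),(.092,.102),(.07,.082)):
    for k in(-.01,-.005,0,.005):
        m=(abs(Y-k)<.006)&(X>.03)&(X<.06)&(Z>lo)&(Z<hi); print(lo,k,m.sum(),np.round(np.percentile(X[m],[10,50,90]),4))
m=(Z>.193)&(Z<.21)&(abs(X)<.06)&(abs(Y)<.035); print(np.round(np.percentile(X[m],[1,99]),4),np.round(np.percentile(Z[m],[5,50,95]),4))
E
```

```text
0.175 -0.01 30 [0.0374 0.0403 0.0415]
0.175 -0.005 29 [0.0397 0.0406 0.0417]
0.175 0 28 [0.0392 0.0403 0.0415]
0.175 0.005 32 [0.0386 0.0403 0.0414]
0.092 -0.01 19 [0.0366 0.0421 0.0433]
0.092 -0.005 14 [0.042  0.0429 0.044 ]
0.092 0 16 [0.0414 0.0434 0.044 ]
0.092 0.005 17 [0.0404 0.0432 0.0442]
0.07 -0.01 21 [0.041  0.0434 0.0456]
0.07 -0.005 18 [0.0422 0.0435 0.0455]
0.07 0 16 [0.0423 0.0436 0.0446]
0.07 0.005 19 [0.0421 0.0434 0.0446]
[-0.0364  0.0405] [0.1938 0.1961 0.2007]
```

```bash
python3 -m inch '[[1,[0.0026,0.0005,-0.02],0],[1,[0.0026,0.0005,-0.04],0],[1,[0.0026,0.0005,-0.05],0],[1,[0.0026,0.0005,-0.056],0],[1,[0.0026,0.0005,-0.058],0],[1,[0.0026,0.0005,-0.06],0],[1,[0.0026,0.0005,-0.062],0],[1,[0.0026,0.0005,-0.064],0],[1,[0.0026,0.0005,-0.066],0],[1,[0.0026,0.0005,-0.068],0],[1,[0.0026,0.0005,-0.068],0],[1,[0.0026,0.0005,-0.068],0]]'
```

```text
clock: 13.15
position: [0.5743, 0.2333, 0.1203]
tool_rot: [0.0, 0.988, -0.151, -0.0]
ft_force: [-0.0, 0.4, -0.7]
gripper_width: 0.0568
gripper_force: 43.5
```

```bash
python3 -m inch '[[1,[0,0,-0.001],0],[1,[0,0,-0.002],0],[1,[0,0,-0.003],0],[1,[0,0,-0.004],0],[1,[0,0,-0.005],0],[1,[0,0,-0.0055],0],[1,[0,0,-0.0055],0],[1,[0,0,-0.0055],0]]'
```

```text
clock: 13.82
position: [0.5745, 0.2333, 0.1152]
tool_rot: [0.0, 0.988, -0.152, 0.0]
ft_force: [-1.5, 0.4, 2.2]
gripper_width: 0.0574
gripper_force: 43.7
```

```bash
python3 -m inch '[[1,[0,0,-0.0005],0],[1,[0,0,-0.001],0],[1,[0,0,-0.001],0],[1,[0,0,-0.001],0]]'
```

```text
clock: 14.15
position: [0.5747, 0.2333, 0.1152]
tool_rot: [0.0, 0.988, -0.151, 0.0]
ft_force: [-3.2, -0.6, 5.4]
gripper_width: 0.0569
gripper_force: 44.2
```

```bash
python3 -m inch '[[-1,[0,0,0.001],0],[-1,[0,0,0.001],0],[-1,[0,0,0.001],0],[-1,[0,0,0.001],0],[-1,[0,0,0.001],0],[-1,[0,0,0.02],0],[-1,[0,0,0.05],0],[-1,[0,0,0.09],0],[-1,[0,0,0.12],0]]'
python3 -m inch '[[-1,[-0.0,-0.04,0],0],[-1,[0,-0.08,0],0],[-1,[0,-0.12,0],0],[-1,[0,-0.16,0],0],[-1,[0,-0.2,0],0],[-1,[0,-0.24,0],0],[-1,[0,-0.28,0],0],[-1,[0,-0.3,0],0],[-1,[0,-0.3,0],0],[-1,[0,-0.3,0],0]]'
python3 - <<'E'
from h import *
im,d,c=cam("scene")
cv2.imwrite('pics/s5.png',cv2.resize(im[120:260,340:480],None,fx=4,fy=4)[...,::-1])
T,dt,ct=cam("top");W=cloud(dt,ct);S=cloud(d,c)
for W_ in (W,S):
    p=W_[(np.hypot(W_[...,0]-.573,W_[...,1]-.231)<.062)&(W_[...,2]>.115)&(W_[...,2]<.15)]
    x,i,a=fitpose(p[:,:2],None);print(x[:2],np.degrees(x[2]),i,a,np.percentile(p[:,2],[5,50,95]))
    A=np.c_[p[:,:2]-p[:,:2].mean(0),np.ones(len(p))];m=abs(p[:,2]-np.median(p[:,2]))<.004
    print('tilt deg',np.degrees(np.linalg.lstsq(A[m],p[m,2],rcond=None)[0][:2]))
E
```

```text
clock: 14.9
position: [0.5746, 0.2333, 0.236]
tool_rot: [-0.0, 0.988, -0.151, 0.0]
ft_force: [0.2, 0.4, 1.0]
gripper_width: 0.0853
gripper_force: 0.0
clock: 15.73
position: [0.5743, -0.0677, 0.2336]
tool_rot: [-0.0, 0.988, -0.153, -0.0]
ft_force: [-0.7, 0.3, 0.7]
gripper_width: 0.0852
gripper_force: 0.0
[0.57355734 0.23338149] -17.4765030104347 0.9678313631132963 4649.5 [0.12089247 0.12346528 0.1255013 ]
tilt deg [0.0928034  0.14419991]
[0.57539497 0.23264364] -17.4955655735171 0.9487674952997702 4566.75 [0.11881909 0.12319212 0.12605749]
tilt deg [0.05279568 0.26625539]
```

View pics/s5.png

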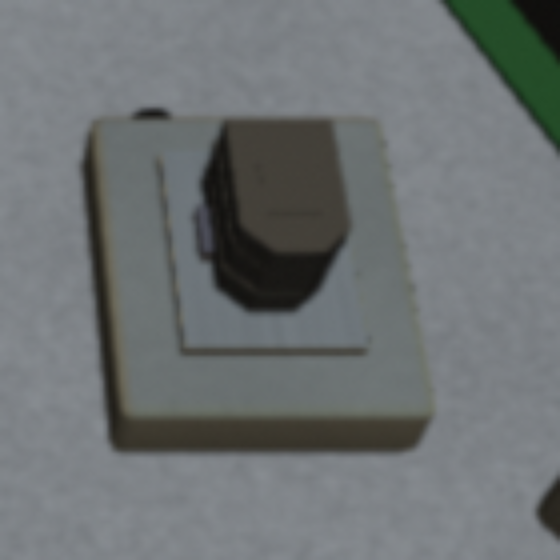

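The stack is level, its top measures 0.1235 m against an expected 0.124 m, and the cut corners line up.

```bash
python3 -c "
from workcell import manip
print(manip.job_done())"
```

```text
the job is handed in; nothing more can be done
None
```

The cut-corner plate and then the flat lid are seated flat on the shaker plate with cut corners aligned, the square-corner plate was left untouched, and the job was handed in at about 16 s.

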